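# Turn the battery tray round, slide it into the station's battery bay and latch it

### The job

Fit the battery tray into the backup battery bay on the radio desk: swing the bay's latch right out of the way, pick up the tray, turn it end for end so that its notched end leads, and slide it along the guide rails, under their lips, fully home. Then swing the latch shut across the tray's front panel and let go. Keep the tray level and leave everything else on the desk where it is.

Things in the scene. Friction and masses are not known exactly. Their poses are not given: they have to be found in the camera images.
- tray: Battery tray, one rigid piece, 0.4 to 0.75 kg, centre of mass near x = -10. Origin: middle of the underside; x to its notched end (x = +85 mm), z up. Aluminium floor 84 mm wide, 4 mm thick, its 8 mm flanges outside 24 mm high walls. Grey cell pack 56 mm wide up to z = 40. Starts on the desk with its front panel towards the bay: about a half turn (2.3 to 4.0 rad) from the bay's yaw.
- tray_bar (a point): Centre of the tray's dark carry bar, the place to grip, (-12, 0, 69) mm in the tray's frame. The bar bridges the pack across the tray: it runs along the tray's y (y = -38 to 38), is 14 mm wide (along x) and 14 mm high (z = 62 to 76), on a post at each end; 22 mm of free space between the pack's top and the bar.
- tray_nose (a point): Middle of the tray's notched end, at the underside, (85, 0, 0) mm in the tray's frame. This end is low and flat, with corners bevelled 12 mm; an open notch in the floor, 16 mm wide, 35 mm long, is centred at y = +18.
- tray_panel (a point): Middle of the outer face of the tray's grey front panel, (-85, 0, 17) mm in the tray's frame. The panel is 104 mm wide, 34 mm high, 6 mm thick, at the end opposite to the notch; it is too wide for the guide rails.
- bay: Battery bay, fixed to the desk; place and yaw vary. Origin: middle of its underside, on the desk; x points into the bay along the rails (mouth at -x), z up. Base plate 220 x 150 mm, top at z = 6, bare from x = -110 to -74. With the tray fully home, the tray's frame is the bay's raised by 6 mm, same yaw. A finned housing, x = 85 to 135, 82 mm high, is the stop.
- bay_mouth (a point): Middle of the rails' mouth on the base plate, (-74, 0, 6) mm in the bay's frame. Two aluminium rails run from here to x = 85, inner faces 88 mm apart, slightly flared at the mouth. Over each tray flange goes a lip that reaches in to y = +-37, underside at z = 15, top at z = 18 above the desk: the tray can only be slid in, not dropped in.
- bay_stop (a point): Where tray_nose lies when the tray is fully home, (85, 0, 6) mm in the bay's frame. A steel key rib, 8 mm wide (y = 14 to 22), 14 mm high, x = 59 to 85, enters the tray's notch.
- latch (a joint): Angle of the swing latch, rad. 0 = shut, its bar straight across the mouth, 3 mm in front of a seated tray's panel; grows as it swings outwards, anticlockwise from above, to a stop at 2.2. Starts near shut (0 to 0.35). Above 1.8 it clears the tray's way. Stays where it is left (light friction, about 1 N at the post).
- latch_pivot (a point): Point on the upright pivot axis of the latch, (-91, -64, 20) mm in the bay's frame. The steel bar is 88 mm long, 6 mm thick, at z = 20 to 30 mm above the desk.
- latch_post (a point): Upright round handle post on the free end of the latch bar, 12 mm diameter, from z = 30 to 78 mm above the desk. This point is on its axis at z = 66 mm, 80 mm from the pivot axis; with the latch shut it is at (-101, 15, 66) mm in the bay's frame. Pinch it from above or push it sideways.
- handheld: Bystander: handheld radio lying on its back, 100 x 56 x 30 mm with a 120 mm rubber aerial along its +x. Origin: middle of the underside.
- dummy_load: Bystander: finned black dummy load, upright cylinder 54 mm diameter, 80 mm high. Origin: middle of the underside.
- screwdriver: Bystander: screwdriver, 190 mm long, lying along its x. Origin: its middle, on the desk.
- fuse_jar: Bystander: jar of 54 mm diameter, 75 mm high. Origin: middle of the underside.
Mind the look-alikes: they are no part of the job. What is shaped like the tray but blue or purple is not meant.

How it is judged (in metres and radians):
On the way, in this order (a step that is already met when the one before it is completed fails the run):
1. the latch is swung out of the way (over 1.75 rad) (value of joint latch above 1.75 rad), for 0.1 s.
2. the tray, turned round, has its notched end between the rails and under their lips (x of tray_nose in the frame of bay above -0.06 m and y of tray_nose in the frame of bay between -0.008 and 0.008 m and z of tray_nose in the frame of bay between 0.001 and 0.014 m and x of tray in the frame of bay below -0.01 m), for 0.05 s.
3. the tray is fully home, with the latch still open (x of tray_nose in the frame of bay between 0.08 and 0.088 m and y of tray_nose in the frame of bay between -0.006 and 0.006 m and y of tray in the frame of bay between -0.006 and 0.006 m and z of tray_nose in the frame of bay between 0.003 and 0.01 m and z of tray in the frame of bay between 0.003 and 0.01 m and value of joint latch above 0.5 rad), for 0.2 s.
4. the latch is shut across the front panel (x of tray_nose in the frame of bay between 0.08 and 0.088 m and y of tray_nose in the frame of bay between -0.006 and 0.006 m and y of tray in the frame of bay between -0.006 and 0.006 m and z of tray_nose in the frame of bay between 0.003 and 0.01 m and z of tray in the frame of bay between 0.003 and 0.01 m and value of joint latch below 0.12 rad), for 0.2 s.
At the end, for the whole second after the job is handed in: The tray lies flat on the bay's base plate between the rails, notched end within 5 mm of the stop and within 6 mm of the middle line, at rest; the latch is shut across its front panel (under 0.12 rad) (all of step 4 and linear speed of tray below 0.02 m/s and velocity of joint latch between -0.1 and 0.1 rad/s); the robot touches nothing.
It fails at once if the tray is tipped more than 0.5 rad (angle between tray's own z axis and vertical above 0.5 rad).
It fails at once if a bystander is pushed more than 40 mm from its place (distance of any of handheld, dummy_load, screwdriver, fuse_jar from where it was at the start of the episode above 0.04 m).
It also fails if it takes over 69 s, if anything falls off the work surface, if the arm or the gripper's body presses on something with over 40 N, if the wrist force passes 120 N, or if a joint passes its speed limit or range.

### The arm

A 6-joint arm with a two-finger parallel gripper is mounted at the origin on the work surface. World frame = base frame: x ahead of the robot, y to its left, z up, the work surface at z = 0. Lengths are in m, angles in degrees, forces in N, time in s.
With the tool pointing down it reaches from about 0.4 to 0.825 m from the base axis. Payload 7 kg.
Tool frame: the origin (TCP) lies midway between the tips of the shut fingers; the grasp point (between the pads) lies 19 mm behind it; z points along the fingers, y is the line along which they close (so a half turn about z gives the same grasp; the last joint's range is limited). The gripper opens to 88 mm and grips with 3 to 60 N. Pads are 19 mm wide; open, the fingers measure 130 mm over their backs; the gripper's body (78 mm by 193 mm) begins 47 mm behind the grasp point.
Start: joints at [93.799, 20.546, 0.682, 0, -70.136, -16.507], TCP at [0.149, 0.658, 0.227] pointing down, gripper open.
Joint ranges: [-176.03, 176.03], [-82.01, 121.73], [-58.28, 71.71], [-173.87, 95.51], [-174.79, -0.11], [-173.66, 173.66]. Speed limits (degrees/s): [136.94, 136.94, 172.46, 180, 180, 180].

### API

Orientations are given as [roll, pitch, yaw] about the fixed x, y, z axes, in that order (R = Rz(yaw) Ry(pitch) Rx(roll)).
In Python, from plant import r gives the robot as it stands.
- The arm moves only by the tool drive_tool, never from a script. Its argument "commands" is a list of rows, each an object of numbers: "hand": the closure, from 0 (fully open) to 1 (shut); "tx", "ty", "tz": the shift along the world's x, y, z scaled (see below); "turn": the turn about the world's z scaled (see below). A call has 1 to 10 rows; each row is the pose to reach, as a shift and turn from the pose commanded when the call began; what a row does not reach only later rows make up. The controller multiplies each number of a shift by 0.6 m and each number of a turn by 90 degrees. A row lasts 1/10 s, in which the tool goes at most 50 mm and 8.59 degrees, less where a joint would pass 70% of its speed; a pose out of reach is approached as far as the arm can. A call with a number of a shift or a turn outside -1 to 1 is refused whole. A call with a gripper value outside its range is refused whole. The fingers move at their own pace and stop on an object; "grip_force" is the grip in N (left out, the last holds). Time passes only in rows, so rows that repeat a pose let the fingers close. It gives the time, the measured TCP pose, the force, the opening and the grip force at its end, in the units of the state.
- r.get_state(): the state, without advancing time (a new reading comes with each control period).
- r.capture(name): name is "scene" or "top" or "wrist"; returns a dict with "frame" (400x640x3 uint8, red, green, blue), "fx", "fy", "cx", "cy" (pixels), "D" ([k1, k2, p1, p2, k3] as OpenCV has them; the pictures are not rectified), "world_from_camera" (4x4, takes a point from camera to world coordinates); the wrist camera has in their place "T_tool_cam" (4x4, takes a point from camera to tool coordinates, whose origin is the TCP and whose axes are the flange's). Camera axes: x right, y down, z forward; pixel columns grow to the right and rows downward; lengths in m; the calibration is good to about 2 mm. A picture is of the moment at which its call begins: read the wrist's pose just before it. There is no depth.
- r.close_job(): hands the job in; it is judged then, once.
Trained networks look in the newest picture that a camera, given by its name, has taken for a name from the list of things; names that differ only in an ending like _2 or _b are one class to them, and where a whole thing is asked for, a point or a joint stands for the part that bears it (a point fixed in the world has none). Each returns a list of dicts, best first, with "score" (0 to 1); they miss things now and then, are a little off and sometimes report something else, mostly with a low value. They report only what shows in the picture. A call takes as long as a camera call. They do not tell look-alikes from the thing itself.
- r.trace(label, camera): "pixels" (400x640 bool, what is visible of it) and "extent" ([left, top, right, bottom] in pixels, round what is visible of it).
The state is a dict: "time_s": time; "joints": joint angles; "qd": joint speeds; "joint_torque": joint torques, N m; "tcp_pos": TCP position; "eef_rot": TCP orientation; "contact_force": force on the tool from outside, world axes, zero at the start; "moment": the same for the moment, N m; "gripper_width": finger opening in m; "gripper_force": force on a finger pad.
Only numpy, scipy, OpenCV 4.12 (cv2) and the standard library are available. Lean on these libraries where they do the work, as an engineer would, in place of code of your own. Each camera call takes 0.05 s, during which the arm holds its last target. There are 200 camera calls.

## Working session

There is one attempt and no reset: what is moved stays moved. The work goes in short steps, Python scripts to look and compute and a tool call to move; the robot and the scene stay as the last step left them, time stands still between calls to the robot, and variables do not carry over. Pictures are saved under pics/ and viewed, at most 10 in all, crops included, and the job is handed in when it is done.

Besides the shell and the picture viewer there is one more tool, called after "Emit:" by a JSON object that holds its "op" and its "data". drive_tool: Moves the arm, as the interface text tells. Its arguments: {"type":"object","properties":{"commands":{"type":"array"},"grip_force":{"type":"number"}},"required":["commands"]}

```bash
mkdir -p pics; ls; cat > h.py <<'E'
import numpy as np, cv2
from plant import r
def save(c,name): cv2.imwrite('pics/'+name,c['frame'][:,:,::-1])
def cam(c):
    K=np.array([[c['fx'],0,c['cx']],[0,c['fy'],c['cy']],[0,0,1.]]); return K,np.array(c['D'],float)
def ray(c,uv,T=None):
    K,D=cam(c); T=np.array(c['world_from_camera'] if T is None else T)
    p=cv2.undistortPoints(np.array([[uv]],float),K,D)[0,0]
    return T[:3,3],T[:3,:3]@np.array([p[0],p[1],1])
def onz(c,uv,z,T=None):
    o,d=ray(c,uv,T); return o+d*(z-o[2])/d[2]
def proj(c,P,T=None):
    K,D=cam(c); T=np.linalg.inv(np.array(c['world_from_camera'] if T is None else T))
    return cv2.projectPoints(np.atleast_2d(np.array(P,float)),cv2.Rodrigues(T[:3,:3])[0],T[:3,3],K,D)[0][:,0]
E
python3 - <<'E'
from h import *
s=r.get_state();print(s)
for n in ['top','scene']:
    c=r.capture(n);save(c,n+'0.png');print(n,np.round(c['world_from_camera'],3).tolist(),c['fx'])
    for l in ['tray','tray_bar','tray_nose','tray_panel','bay','bay_mouth','latch_post','latch','handheld','dummy_load','screwdriver','fuse_jar']:
        for d in r.trace(l,n)[:4]:
            ys,xs=np.nonzero(d['pixels']);print(l,round(d['score'],2),np.round(d['extent']).tolist(),xs.mean().round(),ys.mean().round(),len(xs), c['frame'][d['pixels']].mean(0).round() )
E
```

```text
pics
{'time_s': 0.0, 'joints': array([ 9.37981804e+01,  2.05933170e+01,  6.32637166e-01, -2.10855384e-02,
       -7.01359284e+01, -1.65067187e+01]), 'qd': array([-0.0228366 , -0.10132345,  0.06454927,  0.04526667, -0.04730383,
       -0.08170576]), 'joint_torque': array([ 3.05624730e-03, -5.82729042e+01,  2.93053901e+01,  6.99692041e+00,
        7.10288499e-03, -1.56107162e-04]), 'tcp_pos': array([0.14840992, 0.65796713, 0.22558978]), 'eef_rot': array([ 1.79901741e+02, -8.44736186e-03, -1.27157125e+01]), 'contact_force': array([-0.31801773, -0.21850919, -0.40336958]), 'moment': array([ 0.00590604,  0.01911896, -0.04927362]), 'gripper_force': 0.0, 'gripper_width': 0.08780825464275685}
top [[0.023, -0.982, 0.188, 0.266], [-1.0, -0.026, -0.017, -0.033], [0.022, -0.188, -0.982, 1.401], [0.0, 0.0, 0.0, 1.0]] 503.25479933761784
tray 0.72 [367.0, 182.0, 431.0, 222.0] 398.0 202.0 1703 [119. 121. 120.]
tray 0.6 [454.0, 156.0, 501.0, 221.0] 473.0 188.0 1717 [ 50.  72. 120.]
tray 0.56 [309.0, 250.0, 374.0, 313.0] 340.0 281.0 1750 [ 85.  56. 100.]
tray 0.55 [165.0, 180.0, 267.0, 250.0] 217.0 215
[... 3437 characters left out ...]
79.  76.]
latch 0.57 [370.0, 183.0, 399.0, 214.0] 382.0 203.0 217 [127. 128. 126.]
handheld 0.67 [357.0, 153.0, 409.0, 184.0] 379.0 170.0 608 [70. 75. 70.]
dummy_load 0.64 [236.0, 263.0, 260.0, 304.0] 248.0 283.0 759 [89. 89. 89.]
dummy_load 0.56 [357.0, 151.0, 452.0, 226.0] 406.0 189.0 3147 [137. 139. 138.]
dummy_load 0.34 [215.0, 228.0, 294.0, 280.0] 255.0 255.0 1892 [141. 142. 140.]
screwdriver 0.84 [201.0, 221.0, 267.0, 252.0] 243.0 234.0 391 [171.  92.  90.]
screwdriver 0.27 [217.0, 230.0, 295.0, 284.0] 254.0 256.0 1945 [142. 143. 141.]
fuse_jar 0.89 [432.0, 180.0, 452.0, 211.0] 440.0 197.0 537 [148. 149. 145.]
fuse_jar 0.38 [213.0, 228.0, 293.0, 281.0] 254.0 256.0 1993 [141. 142. 140.]
```

```bash
python3 - <<'E'
import cv2
a=cv2.imread('pics/top0.png'); cv2.imwrite('pics/top0c.png',cv2.resize(a[150:325,150:510],None,fx=2.2,fy=2.2,interpolation=cv2.INTER_CUBIC))
b=cv2.imread('pics/top0.png')[175:257,155:275]; b2=cv2.imread('pics/top0.png')[172:230,360:440]
b=cv2.resize(b,(780,533),interpolation=cv2.INTER_CUBIC);cv2.imwrite('pics/bay0.png',b)
E
```

```text
(no output)
```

View pics/top0c.png

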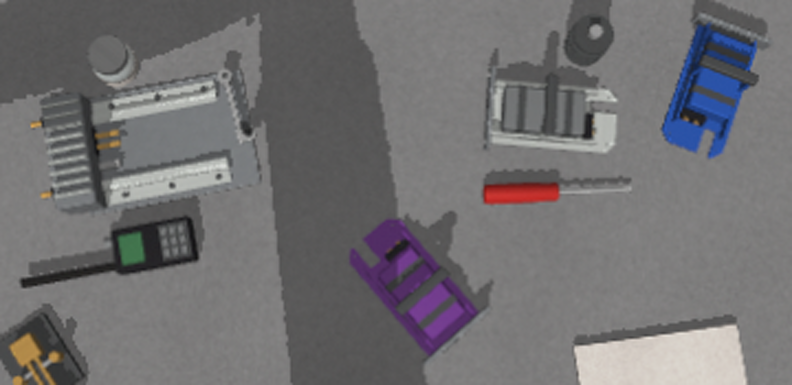

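View pics/bay0.png

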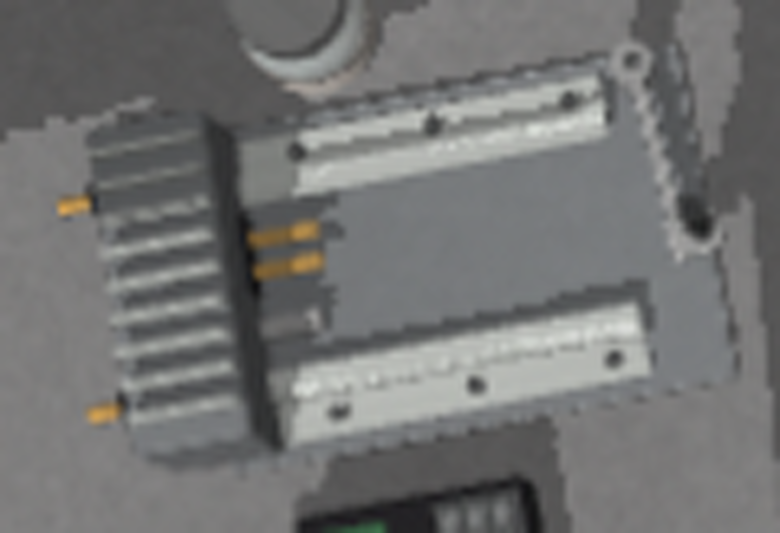

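Grey/aluminium tray at (398,202), blue at (473,188) and purple at (339,281) all have the tray's shape. Only the grey one fits: aluminium floor, grey pack, dark bar, front panel facing the bay. The bay is at (217,215), with its mouth to the right and the latch nearly shut. I'll fit the poses now.

```bash
cat >> h.py <<'E'
from scipy.optimize import least_squares
def fit(c,P,uv,x0,T=None,z0=0):
    P=np.array(P)/1000.;uv=np.array(uv,float)
    def tr(x,P=P):
        cs,sn=np.cos(x[2]),np.sin(x[2]); return np.c_[x[0]+cs*P[:,0]-sn*P[:,1],x[1]+sn*P[:,0]+cs*P[:,1],P[:,2]+z0]
    s=least_squares(lambda x:(proj(c,tr(x),T)-uv).ravel(),x0,loss='soft_l1')
    return s.x,(proj(c,tr(s.x),T)-uv).round(1)
E
python3 - <<'E'
from h import *
c=r.capture('top');s=1/6.5
P=[(-110,75,6),(-91,-64,30),(-74,-37,18),(-74,37,18)]
uv=[(737,377),(631,60),(606,128),(645,305)]
uv=[(155+a*s,175+b*s) for a,b in uv]
x,e=fit(c,P,uv,[.3,.2,1.6]);print(x,np.degrees(x[2]),e.tolist())
print('post top',onz(c,(155+695*s,175+213*s),.078),'barend',onz(c,(155+700*s,175+240*s),.030))
# tray, px from top0c: /2.2 +150
f=lambda a,b:(150+a/2.2,150+b/2.2)
P=[(-12,-38,76),(-12,38,76),(-85,-52,34),(-85,52,34)]
uv=[f(552,73),f(552,135),f(492,50),f(487,150)]
x,e=fit(c,P,uv,[.3,-.2,-1.57]);print(x,np.degrees(x[2]),e.tolist())
b=cv2.resize(c['frame'][172:230,360:440,::-1],(780,565),interpolation=cv2.INTER_CUBIC);cv2.imwrite('pics/tray0.png',b)
E
```

```text
[0.50283079 0.21439576 1.79652585] 102.93334903030298 [[0.3, -0.4], [0.2, 0.2], [0.2, 1.1], [-1.1, -0.6]]
post top [0.51103893 0.10501684 0.078     ] barend [0.50832676 0.10737338 0.03      ]
[ 0.61946693 -0.28091074 -1.53131404] -87.73783169307356 [[0.7, 3.0], [-0.7, -52.1], [-0.5, 22.1], [0.5, -59.3]]
```

View pics/tray0.png

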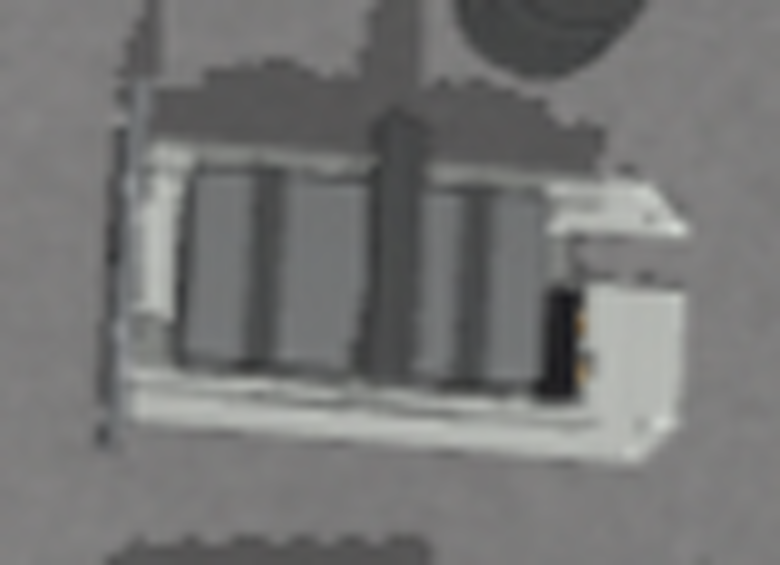

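The top-view enlargement shows the grey tray with its panel at the left, dark bar near (398,197), and nose and notch at the right around (430,197). That confirms it as the target. Next I'll move above the latch and look from close by.

Emit:
{"op": "drive_tool", "data": {"commands": [{"tx": 0.6, "ty": -0.9, "turn": 0.163}, {"tx": 0.6, "ty": -0.9, "turn": 0.163}, {"tx": 0.6, "ty": -0.9, "turn": 0.163}, {"tx": 0.6, "ty": -0.9, "turn": 0.163}, {"tx": 0.6, "ty": -0.9, "turn": 0.163}, {"tx": 0.6, "ty": -0.9, "turn": 0.163}, {"tx": 0.6, "ty": -0.9, "turn": 0.163}, {"tx": 0.6, "ty": -0.9, "turn": 0.163}, {"tx": 0.6, "ty": -0.9, "turn": 0.163}, {"tx": 0.6, "ty": -0.9, "turn": 0.163}]}}

```text
invalid input
```

```bash
cat >> h.py <<'E'
from scipy.spatial.transform import Rotation as Ro
def wrist():
    s=r.get_state();c=r.capture('wrist');T=np.eye(4);T[:3,:3]=Ro.from_euler('xyz',s['eef_rot'],degrees=True).as_matrix();T[:3,3]=s['tcp_pos']
    c['world_from_camera']=T@np.array(c['T_tool_cam']);return c,s
E
python3 - <<'E'
from h import *
c,s=wrist();print(s['time_s'],s['tcp_pos'],s['eef_rot'],np.round(c['T_tool_cam'],3).tolist(),c['fx'])
save(c,'w1.png');np.save('w1.npy',c,allow_pickle=True)
f=lambda a,b:(360+a/9.75,172+b/9.75)
t=r.capture('top')
P=[(-12,38,76),(-12,-38,76),(-85,52,34),(-85,-52,34),(85,26,4),(85,10,4),(73,-42,4)]
uv=[f(400,115),f(390,378),f(135,85),f(103,440),f(688,235),f(685,285),f(640,460)]
x,e=fit(t,P,uv,[.5,-.2,-1.57]);print(x,np.degrees(x[2]),e.tolist())
E
```

```text
1.35 [0.14851012 0.6584471  0.22656135] [ 1.79999806e+02 -1.42685116e-03 -1.27070164e+01] [[-0.001, -0.958, -0.288, 0.079], [1.0, -0.001, -0.001, -0.001], [0.001, -0.288, 0.958, -0.157], [0.0, 0.0, 0.0, 1.0]] 342.96769249461914
[ 0.54953217 -0.27999182 -1.6170104 ] -92.64787111017851 [[0.3, -0.1], [0.2, 0.3], [-0.8, -0.3], [0.6, -0.2], [-0.2, -0.0], [-0.1, 0.3], [-0.1, -0.0]]
```

View pics/w1.png

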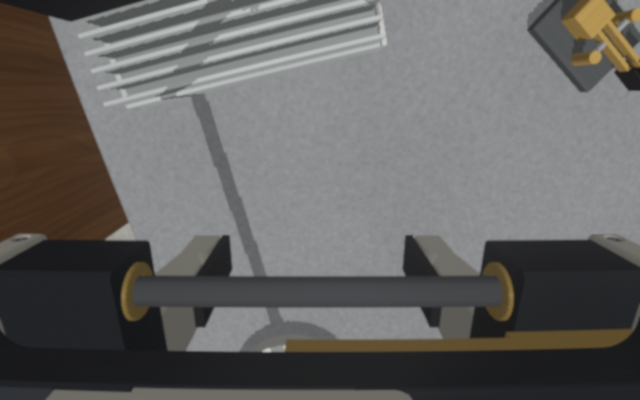

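The wrist view at the start pose only shows the desk edge and a rack, because the move was refused. I'll give every key in each row.

Emit:
{"op": "drive_tool", "data": {"commands": [{"hand": 0, "tx": 0.52, "ty": -0.87, "tz": 0.08, "turn": 0.163}, {"hand": 0, "tx": 0.52, "ty": -0.87, "tz": 0.08, "turn": 0.163}, {"hand": 0, "tx": 0.52, "ty": -0.87, "tz": 0.08, "turn": 0.163}, {"hand": 0, "tx": 0.52, "ty": -0.87, "tz": 0.08, "turn": 0.163}, {"hand": 0, "tx": 0.52, "ty": -0.87, "tz": 0.08, "turn": 0.163}, {"hand": 0, "tx": 0.52, "ty": -0.87, "tz": 0.08, "turn": 0.163}, {"hand": 0, "tx": 0.52, "ty": -0.87, "tz": 0.08, "turn": 0.163}, {"hand": 0, "tx": 0.52, "ty": -0.87, "tz": 0.08, "turn": 0.163}, {"hand": 0, "tx": 0.52, "ty": -0.87, "tz": 0.08, "turn": 0.163}, {"hand": 0, "tx": 0.52, "ty": -0.87, "tz": 0.08, "turn": 0.163}], "grip_force": 15}}

```text
time_s: 2.45
tcp_pos: [0.4048, 0.2288, 0.2666]
eef_rot: [-179.9, -0.1, 2.0]
contact_force: [0.2, 0.7, 0.5]
gripper_width: 0.0874
gripper_force: 0.0
```

Emit:
{"op": "drive_tool", "data": {"commands": [{"hand": 0, "tx": 0.07, "ty": -0.15, "tz": 0.05, "turn": 0}, {"hand": 0, "tx": 0.07, "ty": -0.15, "tz": 0.05, "turn": 0}, {"hand": 0, "tx": 0.07, "ty": -0.15, "tz": 0.05, "turn": 0}, {"hand": 0, "tx": 0.07, "ty": -0.15, "tz": 0.05, "turn": 0}, {"hand": 0, "tx": 0.07, "ty": -0.15, "tz": 0.05, "turn": 0}]}}

```text
time_s: 2.95
tcp_pos: [0.4459, 0.1408, 0.2956]
eef_rot: [-180.0, 0.0, 1.9]
contact_force: [-0.4, 0.8, -1.0]
gripper_width: 0.0876
gripper_force: 0.0
```

```bash
python3 - <<'E'
from h import *
c,s=wrist();print(s['time_s'],s['tcp_pos'],s['eef_rot'])
b=cv2.resize(c['frame'],(800,500));cv2.imwrite('pics/w2.png',b[:,:,::-1]);np.save('w2.npy',c,allow_pickle=True)
E
```

```text
2.95 [0.44591873 0.14084804 0.29559653] [-1.79992081e+02  2.05823679e-02  1.94506776e+00]
```

View pics/w2.png

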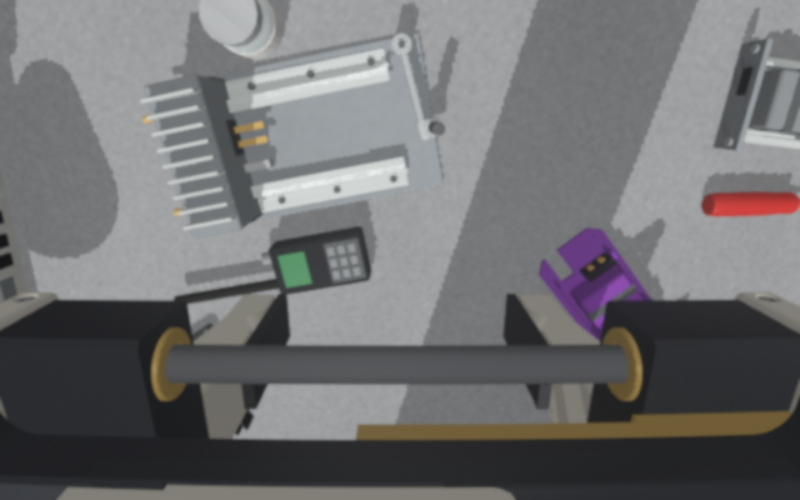

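Bay sits around (300,130) in this view, with the pivot at (401,43) and the post at (435,128). I'll enlarge it once to get exact points.

```bash
python3 - <<'E'
from h import *
c=np.load('w2.npy',allow_pickle=True).item()
b=cv2.resize(c['frame'][20:170,190:370],(720,600),interpolation=cv2.INTER_CUBIC);cv2.imwrite('pics/w2b.png',b[:,:,::-1])
E
```

```text
(no output)
```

View pics/w2b.png

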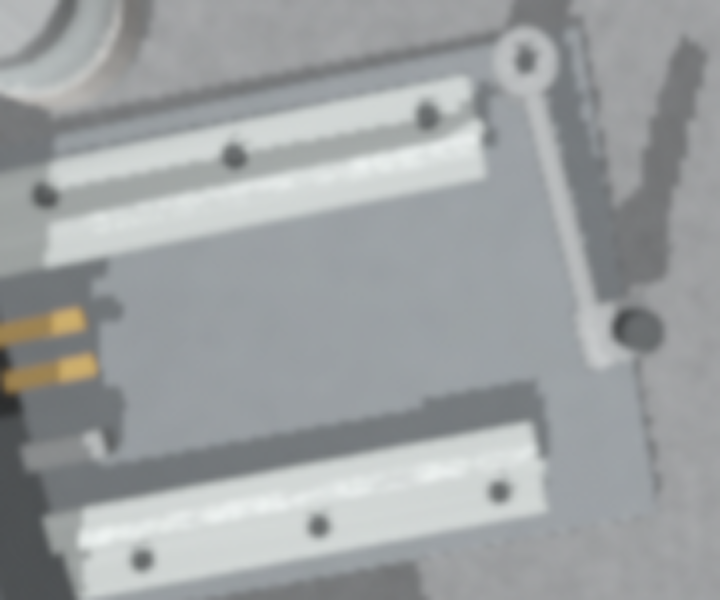

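```bash
python3 - <<'E'
from h import *
c=np.load('w2.npy',allow_pickle=True).item()
f=lambda a,b:(190+a/4,20+b/4)
P=[(-110,75,6),(-91,-64,30),(-74,-37,18),(-74,37,18),(59,18,20)]
uv=[f(655,512),f(526,62),f(486,177),f(535,425),f(102,445)]
x,e=fit(c,P,uv,[.5,.2,1.8]);print(x,np.degrees(x[2]),e.tolist())
a=[onz(c,f(*p),.018) for p in [(47,265),(486,177),(85,508),(535,425)]]
for i in (0,2): d=a[i]-a[i+1];print('lip dir',np.degrees(np.arctan2(d[1],d[0])))
def fr(p): 
    d=p-np.r_[x[:2],0];cs,sn=np.cos(x[2]),np.sin(x[2]);return np.round([cs*d[0]+sn*d[1],-sn*d[0]+cs*d[1]],4)
print('lips in bay',[fr(p) for p in a])
p=onz(c,f(638,328),.078);print('post',p,fr(p))
E
```

```text
[0.5043903  0.2157105  1.79193312] 102.67020507047378 [[1.2, 0.5], [-0.1, 0.3], [-0.1, -0.1], [-1.0, -0.6], [0.2, -0.2]]
lip dir 102.364340886676
lip dir 102.12216461805842
lips in bay [array([ 0.062 , -0.0376]), array([-0.0741, -0.0369]), array([0.0706, 0.0365]), array([-0.0751,  0.0379])]
post [0.51586997 0.10916524 0.078     ] [-0.1065  0.0122]
```

Emit:
{"op": "drive_tool", "data": {"commands": [{"hand": 0, "tx": 0.115, "ty": -0.055, "tz": -0.1, "turn": 0}, {"hand": 0, "tx": 0.115, "ty": -0.055, "tz": -0.15, "turn": 0}, {"hand": 0, "tx": 0.115, "ty": -0.055, "tz": -0.22, "turn": 0}, {"hand": 0, "tx": 0.115, "ty": -0.055, "tz": -0.29, "turn": 0}, {"hand": 0, "tx": 0.115, "ty": -0.055, "tz": -0.35, "turn": 0}, {"hand": 0, "tx": 0.115, "ty": -0.055, "tz": -0.4, "turn": 0}, {"hand": 0, "tx": 0.115, "ty": -0.055, "tz": -0.412, "turn": 0}, {"hand": 0.5, "tx": 0.115, "ty": -0.055, "tz": -0.412, "turn": 0}, {"hand": 1, "tx": 0.115, "ty": -0.055, "tz": -0.412, "turn": 0}, {"hand": 1, "tx": 0.115, "ty": -0.055, "tz": -0.412, "turn": 0}], "grip_force": 15}}

```text
time_s: 4.0
tcp_pos: [0.5163, 0.1086, 0.0505]
eef_rot: [-179.9, -0.2, 2.0]
contact_force: [-0.1, 0.4, 0.6]
gripper_width: 0.0689
gripper_force: 0.0
```

Emit:
{"op": "drive_tool", "data": {"commands": [{"hand": 1, "tx": 0, "ty": 0, "tz": 0, "turn": 0}, {"hand": 1, "tx": 0, "ty": 0, "tz": 0, "turn": 0}, {"hand": 1, "tx": 0, "ty": 0, "tz": 0, "turn": 0}, {"hand": 1, "tx": 0, "ty": 0, "tz": 0, "turn": 0}]}}

```text
time_s: 4.4
tcp_pos: [0.5153, 0.1076, 0.049]
eef_rot: [-180.0, -0.0, 2.0]
contact_force: [0.4, 0.2, 0.4]
gripper_width: 0.0373
gripper_force: 0.0
```

Emit:
{"op": "drive_tool", "data": {"commands": [{"hand": 1, "tx": 0, "ty": 0, "tz": 0, "turn": 0}, {"hand": 1, "tx": 0, "ty": 0, "tz": 0, "turn": 0}, {"hand": 1, "tx": 0, "ty": 0, "tz": 0, "turn": 0}, {"hand": 1, "tx": 0, "ty": 0, "tz": 0, "turn": 0}, {"hand": 1, "tx": 0, "ty": 0, "tz": 0, "turn": 0}]}}

```text
time_s: 4.9
tcp_pos: [0.5152, 0.1076, 0.0486]
eef_rot: [180.0, 0.0, 2.0]
contact_force: [0.7, 0.2, -0.2]
gripper_width: 0.0119
gripper_force: 15.0
```

Emit:
{"op": "drive_tool", "data": {"commands": [{"hand": 1, "tx": 0.008, "ty": -0.016, "tz": 0, "turn": 0}, {"hand": 1, "tx": 0.018, "ty": -0.031, "tz": 0, "turn": 0}, {"hand": 1, "tx": 0.034, "ty": -0.047, "tz": 0, "turn": 0}, {"hand": 1, "tx": 0.053, "ty": -0.06, "tz": 0, "turn": 0}, {"hand": 1, "tx": 0.096, "ty": -0.076, "tz": 0, "turn": 0}, {"hand": 1, "tx": 0.141, "ty": -0.076, "tz": 0, "turn": 0}, {"hand": 1, "tx": 0.184, "ty": -0.06, "tz": 0, "turn": 0}, {"hand": 1, "tx": 0.215, "ty": -0.036, "tz": 0, "turn": 0}, {"hand": 1, "tx": 0.215, "ty": -0.036, "tz": 0, "turn": 0}, {"hand": 1, "tx": 0.215, "ty": -0.036, "tz": 0, "turn": 0}]}}

```text
time_s: 5.9
tcp_pos: [0.6435, 0.087, 0.0479]
eef_rot: [-179.9, 0.2, 1.9]
contact_force: [-9.3, 9.6, 4.3]
gripper_width: 0.0115
gripper_force: 15.0
```

Emit:
{"op": "drive_tool", "data": {"commands": [{"hand": 0, "tx": 0.215, "ty": 0, "tz": 0, "turn": 0}, {"hand": 0, "tx": 0, "ty": 0, "tz": 0, "turn": 0}, {"hand": 0, "tx": 0, "ty": 0, "tz": 0.08, "turn": 0}, {"hand": 0, "tx": 0, "ty": 0, "tz": 0.16, "turn": 0}, {"hand": 0, "tx": 0, "ty": -0.06, "tz": 0.25, "turn": 0}, {"hand": 0, "tx": -0.02, "ty": -0.14, "tz": 0.33, "turn": -0.05}, {"hand": 0, "tx": -0.05, "ty": -0.22, "tz": 0.38, "turn": -0.05}, {"hand": 0, "tx": -0.08, "ty": -0.3, "tz": 0.38, "turn": -0.05}, {"hand": 0, "tx": -0.12, "ty": -0.38, "tz": 0.38, "turn": -0.05}, {"hand": 0, "tx": -0.157, "ty": -0.46, "tz": 0.38, "turn": -0.05}]}}

```text
time_s: 6.9
tcp_pos: [0.5679, -0.1531, 0.2758]
eef_rot: [180.0, -0.1, -2.6]
contact_force: [1.2, -0.0, 0.7]
gripper_width: 0.0849
gripper_force: 0.0
```

That first row carried a stray +x shift as the fingers opened, so I need to check where the latch ended up.

```bash
python3 - <<'E'
from h import *
t=r.capture('top')
uv=proj(t,[[.6435,.087,.078],[.586,.14,.03]]);print(uv)
u,v=np.round(uv[1]).astype(int)
b=cv2.resize(t['frame'][v-50:v+50,u-60:u+60],(660,550),interpolation=cv2.INTER_CUBIC);cv2.imwrite('pics/l1.png',b[:,:,::-1]);print(u-60,v-50)
E
```

```text
[[270.76591144 160.15773477]
 [252.27924446 184.26501834]]
192 134
```

View pics/l1.png

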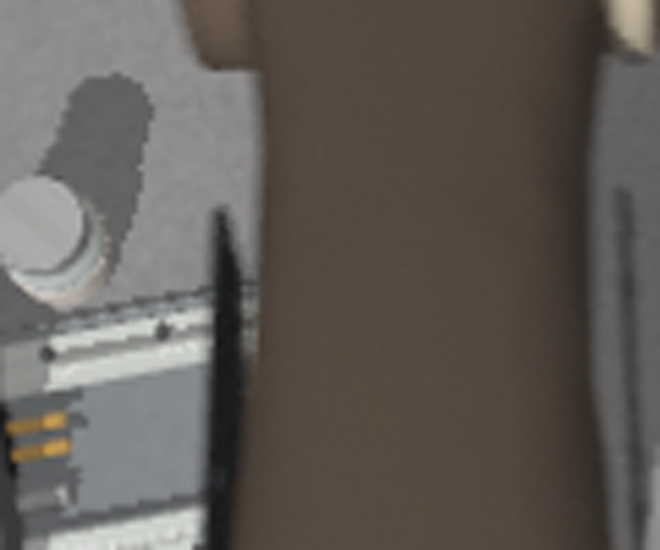

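The arm hides the latch here. I'll go on to the tray and check from there.

Emit:
{"op": "drive_tool", "data": {"commands": [{"hand": 0, "tx": -0.105, "ty": -0.19, "tz": 0, "turn": 0}, {"hand": 0, "tx": -0.105, "ty": -0.19, "tz": 0, "turn": 0}, {"hand": 0, "tx": -0.105, "ty": -0.19, "tz": 0, "turn": 0}, {"hand": 0, "tx": -0.105, "ty": -0.19, "tz": 0, "turn": 0}]}}

```text
time_s: 7.35
tcp_pos: [0.5032, -0.2682, 0.2748]
eef_rot: [179.9, 0.0, -2.8]
contact_force: [0.3, -0.9, -1.0]
gripper_width: 0.0877
gripper_force: 0.0
```

```bash
python3 - <<'E'
from h import *
t=r.capture('top')
for l in ['latch_post','latch','bay']:
    for d in r.trace(l,'top')[:2]:
        ys,xs=np.nonzero(d['pixels']);print(l,d['score'],d['extent'],xs.mean(),ys.mean())
a=cv2.resize(t['frame'][140:220,210:310],(500,400),interpolation=cv2.INTER_CUBIC)
c,s=wrist();np.save('w3.npy',c,allow_pickle=True);print(s['tcp_pos'],s['eef_rot'])
tp=[.5495,-.280];R=Ro.from_euler('z',-92.65,degrees=True).as_matrix()
P=np.array([(-12,38,76),(-12,-38,76),(-85,52,34),(-85,-52,34),(85,26,4),(85,10,4),(73,-42,4)])/1000
uv=proj(c,P@R.T+np.r_[tp,0]);print(uv.round().tolist())
x0,y0=np.clip(uv.min(0)-25,0,999).astype(int);x1,y1=(uv.max(0)+25).astype(int)
w=c['frame'].copy()
for p in uv: w[int(p[1]),int(p[0])]=(255,0,0)
w=w[y0:y1,x0:x1];print(x0,y0,w.shape)
k=min(790/w.shape[1],590/w.shape[0]);print(k)
w=cv2.resize(w,None,fx=k,fy=k,interpolation=cv2.INTER_CUBIC)
cv2.imwrite('pics/w3.png',w[:,:,::-1]);cv2.imwrite('pics/l2.png',a[:,:,::-1])
H=min(w.shape[1],400)
m=np.zeros((590,800,3),np.uint8);w2=cv2.resize(w,(500,int(w.shape[0]*500/w.shape[1])));h=min(590,w2.shape[0]);m[:h,:500]=w2[:h];a2=cv2.resize(a,(300,240));m[:240,500:]=a2;print('w scale',k*500/w.shape[1])
cv2.imwrite('pics/m3.png',m[:,:,::-1])
E
```

```text
latch_post 0.73 [249.6, 158.1, 281.1, 190.3] 266.23312883435585 172.94478527607362
latch_post 0.68 [167.0, 159.2, 279.0, 248.5] 218.47812251392205 214.71658711217185
latch 0.56 [188.3, 171.1, 215.1, 188.9] 200.93333333333334 177.30864197530863
bay 0.57 [164.9, 157.0, 278.1, 250.1] 218.57939581719597 214.2960883036406
bay 0.19 [372.8, 180.3, 431.2, 222.1] 395.71690694626477 207.76146788990826
[ 0.50541318 -0.26436826  0.27438927] [ 1.79993867e+02  6.34034891e-03 -2.56270265e+00]
[[319.0, 88.0], [319.0, 163.0], [253.0, 75.0], [257.0, 168.0], [399.0, 99.0], [398.0, 113.0], [386.0, 155.0]]
227 50 (142, 197, 3)
4.01015228426396
w scale 2.5380710659898478
```

View pics/m3.png

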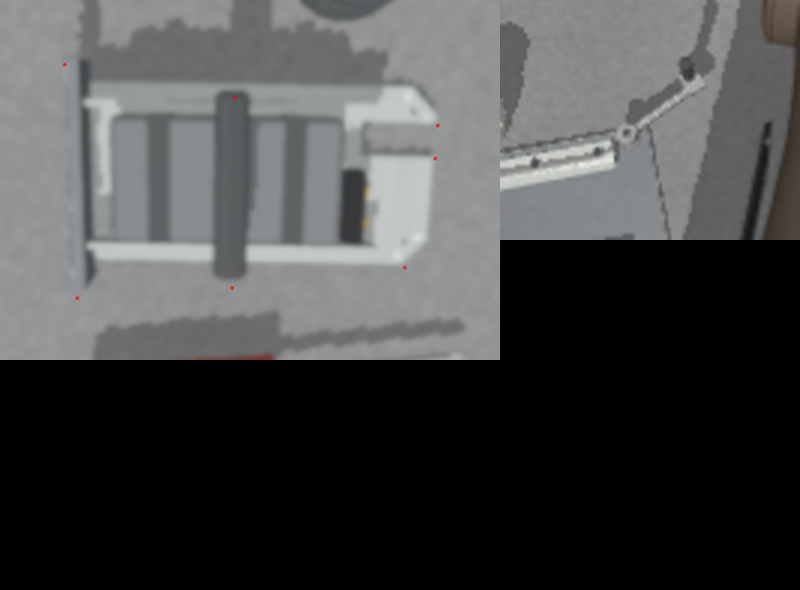

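```bash
python3 - <<'E'
from h import *
c=np.load('w3.npy',allow_pickle=True).item()
f=lambda p:(227+p[0]/2.538,50+p[1]/2.538)
P=[(-12,38,76),(-12,-38,76),(-85,52,34),(-85,-52,34),(85,26,4),(85,10,4),(73,-42,4)]
uv=[f(p) for p in [(233,92),(231,279),(68,62),(74,285),(437,122),(434,155),(402,262)]]
x,e=fit(c,P,uv,[.5,-.2,-1.57]);print(x,np.degrees(x[2]),e.tolist())
t=r.capture('top')
pv=np.array([.5861,.1404])
for p,z in (((276,167.3),.025),((273,162.7),.078)):
    q=onz(t,p,z)[:2];d=q-pv;print(q,np.hypot(*d),np.radians(np.degrees(np.arctan2(d[1],d[0]))+160.35))
E
```

```text
[ 0.55217268 -0.27974301 -1.62723931] -93.23394483727682 [[0.3, -1.0], [0.2, 0.7], [-1.1, -2.4], [0.1, 2.6], [-0.1, -0.2], [0.1, 0.3], [0.1, 0.3]]
[0.63813004 0.07613363] 0.0826879108464927 1.9084062398208155
[0.6364941  0.08061667] 0.07818958399826939 1.9282235037453468
```

Latch is at about 1.92 rad, open and clear, and the tray pose is confirmed. Now I'll grip the bar.

Emit:
{"op": "drive_tool", "data": {"commands": [{"hand": 0, "tx": 0.077, "ty": -0.005, "tz": -0.08, "turn": 0}, {"hand": 0, "tx": 0.077, "ty": -0.005, "tz": -0.15, "turn": 0}, {"hand": 0, "tx": 0.077, "ty": -0.005, "tz": -0.22, "turn": 0}, {"hand": 0, "tx": 0.077, "ty": -0.005, "tz": -0.28, "turn": 0}, {"hand": 0, "tx": 0.077, "ty": -0.005, "tz": -0.33, "turn": 0}, {"hand": 0, "tx": 0.077, "ty": -0.005, "tz": -0.36, "turn": 0}, {"hand": 0, "tx": 0.077, "ty": -0.005, "tz": -0.371, "turn": 0}, {"hand": 0, "tx": 0.077, "ty": -0.005, "tz": -0.371, "turn": 0}, {"hand": 1, "tx": 0.077, "ty": -0.005, "tz": -0.371, "turn": 0}, {"hand": 1, "tx": 0.077, "ty": -0.005, "tz": -0.371, "turn": 0}], "grip_force": 50}}

```text
time_s: 8.65
tcp_pos: [0.5524, -0.2672, 0.0533]
eef_rot: [180.0, -0.1, -2.5]
contact_force: [-0.1, -0.0, -0.1]
gripper_width: 0.0767
gripper_force: 0.0
```

Emit:
{"op": "drive_tool", "data": {"commands": [{"hand": 1, "tx": 0, "ty": 0, "tz": 0, "turn": 0}, {"hand": 1, "tx": 0, "ty": 0, "tz": 0, "turn": 0}, {"hand": 1, "tx": 0, "ty": 0, "tz": 0, "turn": 0}, {"hand": 1, "tx": 0, "ty": 0, "tz": 0, "turn": 0}, {"hand": 1, "tx": 0, "ty": 0, "tz": 0, "turn": 0}, {"hand": 1, "tx": 0, "ty": 0, "tz": 0, "turn": 0}, {"hand": 1, "tx": 0, "ty": 0, "tz": 0, "turn": 0}, {"hand": 1, "tx": 0, "ty": 0, "tz": 0, "turn": 0}, {"hand": 1, "tx": 0, "ty": 0, "tz": 0, "turn": 0}, {"hand": 1, "tx": 0, "ty": 0, "tz": 0, "turn": 0}]}}

```text
time_s: 9.65
tcp_pos: [0.5513, -0.2671, 0.0518]
eef_rot: [180.0, 0.0, -2.5]
contact_force: [-0.8, -0.5, -0.8]
gripper_width: 0.0135
gripper_force: 49.9
```

Emit:
{"op": "drive_tool", "data": {"commands": [{"hand": 1, "tx": 0, "ty": 0, "tz": 0.03, "turn": 0}, {"hand": 1, "tx": 0, "ty": 0, "tz": 0.08, "turn": 0}, {"hand": 1, "tx": 0, "ty": 0, "tz": 0.14, "turn": 0}, {"hand": 1, "tx": 0, "ty": 0, "tz": 0.2, "turn": 0}, {"hand": 1, "tx": 0, "ty": 0, "tz": 0.25, "turn": 0}, {"hand": 1, "tx": 0, "ty": 0.03, "tz": 0.25, "turn": -0.06}, {"hand": 1, "tx": 0, "ty": 0.07, "tz": 0.25, "turn": -0.14}, {"hand": 1, "tx": 0, "ty": 0.11, "tz": 0.25, "turn": -0.22}, {"hand": 1, "tx": 0, "ty": 0.16, "tz": 0.25, "turn": -0.3}, {"hand": 1, "tx": 0, "ty": 0.2, "tz": 0.25, "turn": -0.38}]}}

```text
time_s: 10.65
tcp_pos: [0.55, -0.1455, 0.2005]
eef_rot: [180.0, 0.2, -37.1]
contact_force: [1.0, -0.3, -5.6]
gripper_width: 0.0138
gripper_force: 49.9
```

Emit:
{"op": "drive_tool", "data": {"commands": [{"hand": 1, "tx": 0, "ty": 0.04, "tz": 0, "turn": -0.08}, {"hand": 1, "tx": 0, "ty": 0.08, "tz": 0, "turn": -0.16}, {"hand": 1, "tx": 0, "ty": 0.12, "tz": 0, "turn": -0.24}, {"hand": 1, "tx": 0, "ty": 0.16, "tz": 0, "turn": -0.32}, {"hand": 1, "tx": 0, "ty": 0.2, "tz": 0, "turn": -0.4}, {"hand": 1, "tx": 0, "ty": 0.24, "tz": 0, "turn": -0.48}, {"hand": 1, "tx": 0, "ty": 0.25, "tz": 0, "turn": -0.56}, {"hand": 1, "tx": 0, "ty": 0.25, "tz": 0, "turn": -0.64}, {"hand": 1, "tx": 0, "ty": 0.25, "tz": 0, "turn": -0.72}, {"hand": 1, "tx": 0, "ty": 0.25, "tz": 0, "turn": -0.8}]}}

```text
time_s: 11.65
tcp_pos: [0.55, 0.0031, 0.2005]
eef_rot: [179.8, -0.1, -109.0]
contact_force: [-1.2, 0.1, -5.9]
gripper_width: 0.013
gripper_force: 49.9
```

Emit:
{"op": "drive_tool", "data": {"commands": [{"hand": 1, "tx": 0, "ty": 0.009, "tz": 0, "turn": -0.09}, {"hand": 1, "tx": 0, "ty": 0.009, "tz": 0, "turn": -0.18}, {"hand": 1, "tx": 0, "ty": 0.009, "tz": 0, "turn": -0.27}, {"hand": 1, "tx": 0, "ty": 0.009, "tz": 0, "turn": -0.36}, {"hand": 1, "tx": 0, "ty": 0.009, "tz": 0, "turn": -0.45}, {"hand": 1, "tx": 0, "ty": 0.009, "tz": 0, "turn": -0.54}, {"hand": 1, "tx": 0, "ty": 0.009, "tz": -0.04, "turn": -0.63}, {"hand": 1, "tx": 0, "ty": 0.009, "tz": -0.1, "turn": -0.65}, {"hand": 1, "tx": 0, "ty": 0.009, "tz": -0.15, "turn": -0.65}, {"hand": 1, "tx": 0, "ty": 0.009, "tz": -0.15, "turn": -0.65}]}}

```text
time_s: 12.65
tcp_pos: [0.5468, 0.0073, 0.1068]
eef_rot: [180.0, -0.6, -167.3]
contact_force: [-1.5, 0.2, -6.5]
gripper_width: 0.0134
gripper_force: 49.9
```

```bash
python3 - <<'E'
from h import *
c,s=wrist();np.save('w4.npy',c,allow_pickle=True);print(s['tcp_pos'],s['eef_rot'],s['time_s'])
t=r.capture('top');np.save('t4.npy',t,allow_pickle=True)
w=cv2.resize(c['frame'],(400,250));cv2.imwrite('pics/w4.png',c['frame'][:,:,::-1])
a=cv2.resize(t['frame'][160:260,200:360],(800,500),interpolation=cv2.INTER_CUBIC)
m=np.zeros((600,800,3),np.uint8);m[:300,:480]=cv2.resize(c['frame'],(480,300));m[300:,:480]=cv2.resize(t['frame'][160:260,200:360],(480,300),interpolation=cv2.INTER_CUBIC);cv2.imwrite('pics/m4.png',m[:,:480,::-1])
E
```

```text
[0.5468497  0.00733376 0.10680933] [ 179.98293083   -0.59715456 -167.3162058 ] 12.65
```

View pics/m4.png

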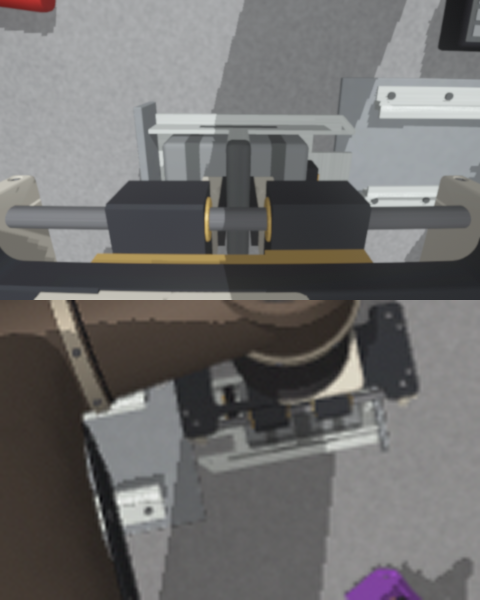

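The wrist view shows the tray held level: flange edge at upper (150-350,125), panel at left, bay rails at right. I'll measure the lateral offset numerically from edge profiles.

```bash
cat > prof.py <<'E'
from h import *
import sys
def prof(c,xy,yaw,zoff,xs,ys,z):
    g=cv2.GaussianBlur(c['frame'],(3,3),0).astype(np.float32).mean(2);out=[]
    cs,sn=np.cos(yaw),np.sin(yaw)
    for y in ys:
        P=np.array([[xy[0]+cs*x-sn*y,xy[1]+sn*x+cs*y,z+zoff] for x in xs])
        uv=proj(c,P).astype(np.float32)
        out.append(cv2.remap(g,uv[:,:1],uv[:,1:],cv2.INTER_LINEAR).mean())
    return np.array(out)
E
python3 - <<'E'
from prof import *
c=np.load('w4.npy',allow_pickle=True).item()
s_pos=np.array([.54685,.00733]);yaw=np.radians(-167.32+270)
tr=s_pos+.012*np.array([np.cos(yaw),np.sin(yaw)]);zo=.1068-.0518
ys=np.arange(.030,.056,.001)
for lab,xs in (('back',np.arange(-.06,-.03,.002)),('front',np.arange(.02,.06,.002))):
    print(lab,list(zip((ys*1000).round().astype(int).tolist(),prof(c,tr,yaw,zo,xs,ys,.004).round().astype(int).tolist())))
b=np.array([.504,.2155]);by=np.radians(102.45)
ys=np.arange(.028,.082,.001)
for lab,xs in (('m',np.arange(-.068,-.05,.002)),('in',np.arange(-.04,-.02,.002))):
  print('bay+',lab,list(zip((ys*1000).round().astype(int).tolist(),prof(c,b,by,0,xs,ys,.018).round().astype(int).tolist())))
ys=-ys; print('bay-',list(zip((ys*1000).round().astype(int).tolist(),prof(c,b,by,0,np.arange(-.07,-.045,.002),ys,.018).round().astype(int).tolist())))
# notch: scan y at nose
ys=np.arange(.0,.036,.001);print('notch',list(zip((ys*1000).round().astype(int).tolist(),prof(c,tr,yaw,zo,np.arange(.065,.08,.002),ys,.004).round().astype(int).tolist())))
xs=np.arange(-.09,-.065,.001)
xs=np.arange(.075,.095,.001);print('nose',[(round(x*1000),int(prof(c,tr,yaw,zo,[x],[.028,.029],.004).mean())) for x in xs])
E
```

```text
back [(30, 190), (31, 172), (32, 160), (33, 172), (34, 197), (35, 212), (36, 215), (37, 214), (38, 215), (39, 215), (40, 215), (41, 212), (42, 198), (43, 176), (44, 164), (45, 162), (46, 163), (47, 165), (48, 166), (49, 167), (50, 167), (51, 167), (52, 167), (53, 167), (54, 167), (55, 166)]
front [(30, 127), (31, 123), (32, 125), (33, 136), (34, 155), (35, 163), (36, 164), (37, 165), (38, 167), (39, 167), (40, 165), (41, 157), (42, 137), (43, 125), (44, 123), (45, 123), (46, 123), (47, 123), (48, 123), (49, 122), (50, 122), (51, 122), (52, 122), (53, 122), (54, 122), (55, 122)]
bay+ m [(28, 126), (29, 125), (30, 125), (31, 125), (32, 125), (33, 126), (34, 132), (35, 153), (36, 186), (37, 205), (38, 211), (39, 211), (40, 211), (41, 214), (42, 218), (43, 223), (44, 226), (45, 229), (46, 230), (47, 223), (48, 212), (49, 207), (50, 210), (51, 210), (52, 209), (53, 204), (54, 191), (55, 177), (56, 170), (57, 168), (58, 169), (59, 172), (60, 182), (61, 199), (62, 210), (63, 213), (64, 213), (65, 209), (66, 196), (67, 177), (68, 167), (69, 166), (70, 166), (71, 165), (72, 166), (73, 166), (
[... 1287 characters left out ...]
87), (-77, 87), (-78, 87), (-79, 87), (-80, 86), (-81, 86), (-82, 86)]
notch [(0, 163), (1, 163), (2, 163), (3, 163), (4, 163), (5, 163), (6, 163), (7, 163), (8, 161), (9, 153), (10, 135), (11, 125), (12, 122), (13, 121), (14, 121), (15, 121), (16, 121), (17, 120), (18, 120), (19, 120), (20, 120), (21, 119), (22, 119), (23, 119), (24, 121), (25, 135), (26, 154), (27, 161), (28, 161), (29, 160), (30, 160), (31, 160), (32, 162), (33, 164), (34, 164), (35, 162)]
nose [(75, 154), (76, 156), (77, 160), (78, 162), (79, 162), (80, 163), (81, 163), (82, 163), (83, 163), (84, 161), (85, 162), (86, 163), (87, 163), (88, 163), (89, 163), (90, 163), (91, 163), (92, 163), (93, 163), (94, 163), (95, 164)]
```

The tray is centred in the grip within about 0.5 mm, and the bay centreline is 1 mm off my earlier fit, so I've corrected for that. Lowering to insertion height.

Emit:
{"op": "drive_tool", "data": {"commands": [{"hand": 1, "tx": 0, "ty": 0, "tz": -0.03, "turn": 0}, {"hand": 1, "tx": 0, "ty": 0, "tz": -0.06, "turn": 0}, {"hand": 1, "tx": 0, "ty": 0, "tz": -0.08, "turn": 0}, {"hand": 1, "tx": 0, "ty": 0, "tz": -0.08, "turn": 0}, {"hand": 1, "tx": 0, "ty": 0, "tz": -0.08, "turn": 0}, {"hand": 1, "tx": 0, "ty": 0, "tz": -0.08, "turn": 0}]}}

```text
time_s: 13.35
tcp_pos: [0.5522, 0.0085, 0.0651]
eef_rot: [-180.0, 0.1, -167.2]
contact_force: [-0.1, -0.5, -5.5]
gripper_width: 0.0135
gripper_force: 49.9
```

```bash
cat > chk.py <<'E'
from prof import *
S=[];
for i in range(3):
    c,s=wrist();S.append(np.r_[s['tcp_pos'],s['eef_rot'][2]])
m=np.mean(S,0);print(np.round(S,4).tolist(),s['eef_rot'],s['contact_force'])
yaw=np.radians(m[3]+270);tr=m[:2]+.012*np.array([np.cos(yaw),np.sin(yaw)]);zo=m[2]-.0518
T=c['world_from_camera']
def edge(ys,v,rise):
    g=np.gradient(v)*(1 if rise else -1);k=np.argmax(g);w=np.clip(g[max(k-2,0):k+3],0,None);return (ys[max(k-2,0):k+3]*w).sum()/w.sum()*1000,g[k]
ys=np.arange(.034,.052,.0005)
print('flange back/front (42)',edge(ys,prof(c,tr,yaw,zo,np.arange(-.06,-.03,.002),ys,.004),0),edge(ys,prof(c,tr,yaw,zo,np.arange(.02,.06,.002),ys,.004),0))
b=np.array([.505,.2157]);by=np.radians(102.45)
ys=np.arange(.030,.042,.0005)
for x0 in (-.068,-.04,-.0,.03):
    xs=np.arange(x0,x0+.018,.002)
    print('lip+ lip-',x0,edge(ys,prof(c,b,by,0,xs,ys,.018),1),edge(ys,prof(c,b,by,0,xs,-ys,.018),1))
d=tr-b;cs,sn=np.cos(by),np.sin(by);print('tray in bay',(cs*d[0]+sn*d[1])*1000,(-sn*d[0]+cs*d[1])*1000,'yaw err',np.degrees(yaw-by),'z',zo)
E
python3 chk.py
```

```text
[[0.5522, 0.0085, 0.0651, -167.2191], [0.5521, 0.0086, 0.065, -167.2238], [0.5519, 0.0085, 0.0648, -167.2291]] [ 1.79994289e+02  9.58513220e-02 -1.67229059e+02] [-0.65726897  0.22461031 -6.36213337]
flange back/front (42) (np.float64(41.99245266196477), np.float32(10.68969)) (np.float64(41.36746849604265), np.float32(9.72699))
lip+ lip- -0.068 (np.float64(36.89001169054636), np.float32(18.838486)) (np.float64(35.99878633033235), np.float32(7.685196))
lip+ lip- -0.04 (np.float64(36.94606288258069), np.float32(19.823814)) (np.float64(35.97215333021016), np.float32(3.5847168))
lip+ lip- -0.0 (np.float64(nan), np.float32(0.0)) (np.float64(41.23880418315313), np.float32(2.4881516))
lip+ lip- 0.03 (np.float64(nan), np.float32(0.0)) (np.float64(nan), np.float32(0.0))
tray in bay -200.45865304327268 -1.261054727850569 yaw err 0.3260083747937227 z 0.013196922166545652chk.py:9: RuntimeWarning: invalid value encountered in scalar divide
  g=np.gradient(v)*(1 if rise else -1);k=np.argmax(g);w=np.clip(g[max(k-2,0):k+3],0,None);return (ys[max(k-2,0):k+3]*w).sum()/w.sum()*1000,g[k]
```

Emit:
{"op": "drive_tool", "data": {"commands": [{"hand": 1, "tx": -0.0033, "ty": -0.0007, "tz": -0.0088, "turn": 0}, {"hand": 1, "tx": -0.0033, "ty": -0.0007, "tz": -0.0088, "turn": 0}, {"hand": 1, "tx": -0.0087, "ty": 0.0237, "tz": -0.0088, "turn": 0}, {"hand": 1, "tx": -0.0123, "ty": 0.04, "tz": -0.0088, "turn": 0}, {"hand": 1, "tx": -0.0159, "ty": 0.0563, "tz": -0.0088, "turn": 0}, {"hand": 1, "tx": -0.0195, "ty": 0.0726, "tz": -0.0088, "turn": 0}, {"hand": 1, "tx": -0.0231, "ty": 0.0889, "tz": -0.0088, "turn": 0}, {"hand": 1, "tx": -0.0267, "ty": 0.1052, "tz": -0.0088, "turn": 0}, {"hand": 1, "tx": -0.0267, "ty": 0.1052, "tz": -0.0088, "turn": 0}, {"hand": 1, "tx": -0.0267, "ty": 0.1052, "tz": -0.0088, "turn": 0}]}}

```text
time_s: 14.5
tcp_pos: [0.5352, 0.0718, 0.0586]
eef_rot: [-180.0, -0.0, -167.2]
contact_force: [-0.2, 0.4, -5.3]
gripper_width: 0.0135
gripper_force: 49.9
```

```bash
python3 chk.py 2>/dev/null
```

```text
[[0.5352, 0.0718, 0.0586, -167.1912], [0.5352, 0.0715, 0.0586, -167.2138], [0.5352, 0.0713, 0.0585, -167.2354]] [-1.79994553e+02 -9.81927434e-03 -1.67235443e+02] [-0.74039746  0.1452539  -6.66729025]
flange back/front (42) (np.float64(41.85021398672771), np.float32(9.732948)) (np.float64(41.08383994046143), np.float32(10.058136))
lip+ lip- -0.068 (np.float64(36.95729580775946), np.float32(14.772789)) (np.float64(33.476910723852846), np.float32(1.4195595))
lip+ lip- -0.04 (np.float64(36.98478080624787), np.float32(20.224014)) (np.float64(39.80059275781138), np.float32(0.59277344))
lip+ lip- -0.0 (np.float64(37.011788535803035), np.float32(20.363556)) (np.float64(40.512722808635694), np.float32(1.6989441))
lip+ lip- 0.03 (np.float64(37.096915469734284), np.float32(21.316818)) (np.float64(39.56813650128444), np.float32(1.7887001))
tray in bay -135.24994370672368 1.6733999359346656 yaw err 0.3365041347279502 z 0.006758197795049735
```

Nose is between the rails at x = -50 mm with low force. Continuing the slide.

Emit:
{"op": "drive_tool", "data": {"commands": [{"hand": 1, "tx": -0.004, "ty": 0.0247, "tz": 0.001, "turn": 0}, {"hand": 1, "tx": -0.0094, "ty": 0.0491, "tz": 0.001, "turn": 0}, {"hand": 1, "tx": -0.0148, "ty": 0.0735, "tz": 0.001, "turn": 0}, {"hand": 1, "tx": -0.0202, "ty": 0.0979, "tz": 0.001, "turn": 0}, {"hand": 1, "tx": -0.0256, "ty": 0.1223, "tz": 0.001, "turn": 0}, {"hand": 1, "tx": -0.031, "ty": 0.1467, "tz": 0.001, "turn": 0}, {"hand": 1, "tx": -0.0346, "ty": 0.163, "tz": 0.001, "turn": 0}, {"hand": 1, "tx": -0.0346, "ty": 0.163, "tz": 0.001, "turn": 0}, {"hand": 1, "tx": -0.0346, "ty": 0.163, "tz": 0.001, "turn": 0}]}}

```text
time_s: 15.55
tcp_pos: [0.5143, 0.1695, 0.0591]
eef_rot: [-180.0, -0.0, -167.2]
contact_force: [-0.5, -0.9, -5.9]
gripper_width: 0.0136
gripper_force: 49.9
```

```bash
python3 chk.py 2>/dev/null
```

```text
[[0.5143, 0.1695, 0.0591, -167.193], [0.5143, 0.1691, 0.0591, -167.2253], [0.5143, 0.1689, 0.059, -167.2481]] [-1.79985974e+02 -2.45847406e-02 -1.67248123e+02] [ 0.16706395  0.52236462 -6.53003711]
flange back/front (42) (np.float64(41.89281716310767), np.float32(6.839859)) (np.float64(46.94532080568126), np.float32(8.734276))
lip+ lip- -0.068 (np.float64(35.999744939778196), np.float32(16.851585)) (np.float64(41.51310806750234), np.float32(2.0030365))
lip+ lip- -0.04 (np.float64(35.236586254586584), np.float32(12.123268)) (np.float64(41.012806664257475), np.float32(3.3566437))
lip+ lip- -0.0 (np.float64(37.11887369683539), np.float32(12.741837)) (np.float64(34.49927389032547), np.float32(5.5723953))
lip+ lip- 0.03 (np.float64(37.43576909634488), np.float32(14.167297)) (np.float64(34.44009648517057), np.float32(5.384239))
tray in bay -35.435796506458296 1.0067213352003488 yaw err 0.327862884045961 z 0.0072694848856051444
```

Emit:
{"op": "drive_tool", "data": {"commands": [{"hand": 1, "tx": -0.0025, "ty": 0.0163, "tz": 0, "turn": 0}, {"hand": 1, "tx": -0.0056, "ty": 0.0309, "tz": 0, "turn": 0}, {"hand": 1, "tx": -0.0088, "ty": 0.0456, "tz": 0, "turn": 0}, {"hand": 1, "tx": -0.0109, "ty": 0.0553, "tz": 0, "turn": 0}, {"hand": 1, "tx": -0.0116, "ty": 0.0586, "tz": 0, "turn": 0}, {"hand": 1, "tx": -0.0116, "ty": 0.0586, "tz": -0.001, "turn": 0}, {"hand": 1, "tx": -0.0116, "ty": 0.0586, "tz": -0.002, "turn": 0}, {"hand": 1, "tx": -0.0116, "ty": 0.0586, "tz": -0.002, "turn": 0}]}}

```text
time_s: 16.5
tcp_pos: [0.5075, 0.2043, 0.0578]
eef_rot: [180.0, -0.0, -167.3]
contact_force: [1.2, -0.5, -5.7]
gripper_width: 0.0132
gripper_force: 49.9
```

```bash
python3 chk.py 2>/dev/null | sed -n '1,2p;$p'
```

```text
[[0.5075, 0.2043, 0.0578, -167.255], [0.5075, 0.2042, 0.0579, -167.2573], [0.5075, 0.2042, 0.0579, -167.2554]] [ 1.79995692e+02 -5.27876034e-03 -1.67255374e+02] [ 0.9377277  -0.47137251 -6.07090007]
flange back/front (42) (np.float64(48.18736050926908), np.float32(8.369118)) (np.float64(47.92801358775496), np.float32(8.390503))
tray in bay 0.2797653855615389 0.08522550376894436 yaw err 0.2941016321015819 z 0.006074676749061883
```

Emit:
{"op": "drive_tool", "data": {"commands": [{"hand": 1, "tx": -0.0005, "ty": 0.002, "tz": 0, "turn": 0}, {"hand": 1, "tx": -0.0009, "ty": 0.004, "tz": 0, "turn": 0}, {"hand": 1, "tx": -0.0009, "ty": 0.004, "tz": 0, "turn": 0}, {"hand": 1, "tx": -0.0009, "ty": 0.004, "tz": 0, "turn": 0}]}}

```text
time_s: 17.05
tcp_pos: [0.5072, 0.2051, 0.0584]
eef_rot: [-179.9, -0.0, -167.2]
contact_force: [3.3, -8.6, -1.2]
gripper_width: 0.0137
gripper_force: 49.9
```

Contact with the stop at about 9 N, so the tray is home. Releasing and rising.

Emit:
{"op": "drive_tool", "data": {"commands": [{"hand": 0, "tx": 0, "ty": 0, "tz": 0, "turn": 0}, {"hand": 0, "tx": 0, "ty": 0, "tz": 0, "turn": 0}, {"hand": 0, "tx": 0, "ty": 0, "tz": 0, "turn": 0}, {"hand": 0, "tx": 0, "ty": 0, "tz": 0, "turn": 0}, {"hand": 0, "tx": 0, "ty": 0, "tz": 0.08, "turn": 0}, {"hand": 0, "tx": 0, "ty": 0, "tz": 0.16, "turn": 0}, {"hand": 0, "tx": 0, "ty": 0, "tz": 0.24, "turn": 0}, {"hand": 0, "tx": 0, "ty": 0, "tz": 0.3, "turn": 0}, {"hand": 0, "tx": 0, "ty": 0, "tz": 0.3, "turn": 0}]}}

```text
time_s: 17.95
tcp_pos: [0.5096, 0.2085, 0.2443]
eef_rot: [179.8, 0.6, -167.2]
contact_force: [0.1, 0.1, -0.5]
gripper_width: 0.08
gripper_force: 0.0
```

Emit:
{"op": "drive_tool", "data": {"commands": [{"hand": 0, "tx": 0.06, "ty": -0.06, "tz": 0, "turn": 0}, {"hand": 0, "tx": 0.12, "ty": -0.12, "tz": 0, "turn": 0}, {"hand": 0, "tx": 0.17, "ty": -0.17, "tz": 0, "turn": 0}, {"hand": 0, "tx": 0.213, "ty": -0.211, "tz": 0, "turn": 0}, {"hand": 0, "tx": 0.213, "ty": -0.211, "tz": -0.04, "turn": 0}, {"hand": 0, "tx": 0.213, "ty": -0.211, "tz": -0.08, "turn": 0}, {"hand": 0, "tx": 0.213, "ty": -0.211, "tz": -0.08, "turn": 0}, {"hand": 0, "tx": 0.213, "ty": -0.211, "tz": -0.08, "turn": 0}]}}

```text
time_s: 18.75
tcp_pos: [0.6348, 0.0802, 0.19]
eef_rot: [-180.0, -0.0, -167.2]
contact_force: [0.2, 0.1, 1.0]
gripper_width: 0.0874
gripper_force: 0.0
```

```bash
python3 - <<'E'
from h import *
c,s=wrist();print(s['tcp_pos'],s['eef_rot'],s['contact_force'])
t=r.capture('top')
for n,q in (('wrist',c),('top',t)):
  for l in ['latch_post','latch']:
    for d in r.trace(l,n)[:3]:
        ys,xs=np.nonzero(d['pixels']);print(n,l,round(d['score'],2),d['extent'],xs.mean().round(1),ys.mean().round(1))
  print(n,'expected post top',proj(q,[[.637,.081,.078]]),'base',proj(q,[[.637,.081,.03]]))
  q2=q['frame']
u,v=proj(c,[[.637,.081,.05]])[0].astype(int);print(u,v)
a=cv2.resize(c['frame'],(480,300));b=cv2.resize(t['frame'][140:260,150:310],(400,300),interpolation=cv2.INTER_CUBIC)
m=np.zeros((600,480,3),np.uint8);m[:300]=a;m[300:,:400]=b;cv2.imwrite('pics/m5.png',m[:,:,::-1])
E
```

```text
[0.63479546 0.08018743 0.18996954] [-1.79963896e+02 -4.85563773e-02 -1.67209342e+02] [0.24665707 0.10022815 1.0477898 ]
wrist latch_post 0.88 [305.4, 134.0, 402.7, 205.0] 348.3 165.3
wrist latch 0.94 [304.7, 131.7, 403.6, 207.5] 348.1 165.5
wrist expected post top [[317.40862949 192.11451797]] base [[317.37728911 177.88425858]]
top latch_post 0.7 [250.4, 162.7, 280.8, 188.8] 264.7 173.9
top latch 0.62 [247.0, 161.8, 278.0, 188.5] 266.2 173.1
top expected post top [[272.86702411 162.51698157]] base [[274.13370428 167.17397045]]
317 183
```

View pics/m5.png

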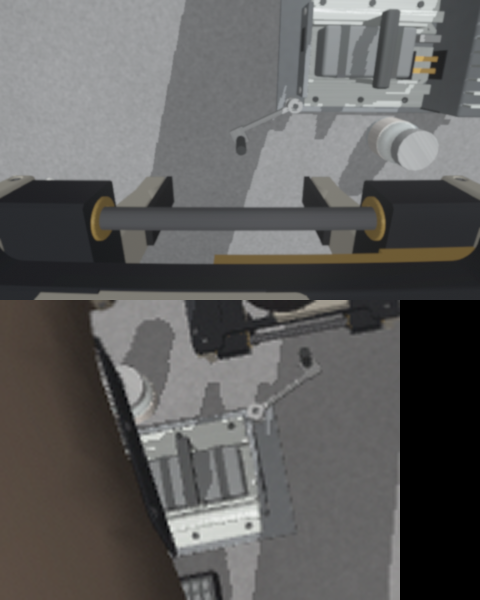

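The post top shows at (321,196) in wrist pixels, as expected, and the tray is seated in the bay. Descending to pinch the post.

Emit:
{"op": "drive_tool", "data": {"commands": [{"hand": 0, "tx": 0.002, "ty": 0, "tz": -0.06, "turn": 0}, {"hand": 0, "tx": 0.002, "ty": 0, "tz": -0.12, "turn": 0}, {"hand": 0, "tx": 0.002, "ty": 0, "tz": -0.17, "turn": 0}, {"hand": 0, "tx": 0.002, "ty": 0, "tz": -0.21, "turn": 0}, {"hand": 0, "tx": 0.002, "ty": 0, "tz": -0.232, "turn": 0}, {"hand": 1, "tx": 0.002, "ty": 0, "tz": -0.232, "turn": 0}, {"hand": 1, "tx": 0.002, "ty": 0, "tz": -0.232, "turn": 0}, {"hand": 1, "tx": 0.002, "ty": 0, "tz": -0.232, "turn": 0}, {"hand": 1, "tx": 0.002, "ty": 0, "tz": -0.232, "turn": 0}, {"hand": 1, "tx": 0.002, "ty": 0, "tz": -0.232, "turn": 0}], "grip_force": 15}}

```text
time_s: 20.05
tcp_pos: [0.6365, 0.0804, 0.0518]
eef_rot: [180.0, 0.1, -167.2]
contact_force: [-0.5, -0.4, 0.4]
gripper_width: 0.0533
gripper_force: 0.0
```

Emit:
{"op": "drive_tool", "data": {"commands": [{"hand": 1, "tx": 0, "ty": 0, "tz": 0, "turn": 0}, {"hand": 1, "tx": 0, "ty": 0, "tz": 0, "turn": 0}, {"hand": 1, "tx": 0, "ty": 0, "tz": 0, "turn": 0}, {"hand": 1, "tx": 0, "ty": 0, "tz": 0, "turn": 0}, {"hand": 1, "tx": 0, "ty": 0, "tz": 0, "turn": 0}, {"hand": 1, "tx": 0, "ty": 0, "tz": 0, "turn": 0}, {"hand": 1, "tx": 0, "ty": 0, "tz": 0, "turn": 0}, {"hand": 1, "tx": 0, "ty": 0, "tz": 0, "turn": 0}]}}

```text
time_s: 20.85
tcp_pos: [0.6337, 0.0817, 0.0505]
eef_rot: [179.9, -0.2, -167.2]
contact_force: [-10.1, 8.9, 6.7]
gripper_width: 0.0115
gripper_force: 15.0
```

Emit:
{"op": "drive_tool", "data": {"commands": [{"hand": 1, "tx": -0.0175, "ty": -0.012, "tz": 0, "turn": 0}, {"hand": 1, "tx": -0.049, "ty": -0.025, "tz": 0, "turn": 0}, {"hand": 1, "tx": -0.0825, "ty": -0.029, "tz": 0, "turn": 0}, {"hand": 1, "tx": -0.116, "ty": -0.025, "tz": 0, "turn": 0}, {"hand": 1, "tx": -0.1475, "ty": -0.012, "tz": 0, "turn": 0}, {"hand": 1, "tx": -0.1745, "ty": 0.0087, "tz": 0, "turn": 0}, {"hand": 1, "tx": -0.195, "ty": 0.036, "tz": 0, "turn": 0}, {"hand": 1, "tx": -0.204, "ty": 0.053, "tz": 0, "turn": 0}, {"hand": 1, "tx": -0.204, "ty": 0.053, "tz": 0, "turn": 0}, {"hand": 1, "tx": -0.204, "ty": 0.053, "tz": 0, "turn": 0}]}}

```text
time_s: 21.85
tcp_pos: [0.5002, 0.1034, 0.0488]
eef_rot: [-179.6, -1.5, -167.4]
contact_force: [-36.0, -16.2, 35.0]
gripper_width: 0.0036
gripper_force: 24.7
```

The post slipped out of the grip and the tool is pressing on something. I'll back off along the force, then rise.

Emit:
{"op": "drive_tool", "data": {"commands": [{"hand": 1, "tx": -0.015, "ty": -0.012, "tz": 0.01, "turn": 0}, {"hand": 1, "tx": -0.03, "ty": -0.025, "tz": 0.02, "turn": 0}, {"hand": 1, "tx": -0.03, "ty": -0.025, "tz": 0.06, "turn": 0}, {"hand": 1, "tx": -0.03, "ty": -0.025, "tz": 0.1, "turn": 0}, {"hand": 1, "tx": -0.03, "ty": -0.025, "tz": 0.15, "turn": 0}, {"hand": 1, "tx": -0.03, "ty": -0.08, "tz": 0.2, "turn": 0}, {"hand": 1, "tx": -0.03, "ty": -0.15, "tz": 0.22, "turn": 0}, {"hand": 1, "tx": -0.03, "ty": -0.2, "tz": 0.22, "turn": 0}, {"hand": 1, "tx": -0.03, "ty": -0.2, "tz": 0.22, "turn": 0}]}}

```text
time_s: 22.75
tcp_pos: [0.4958, -0.0103, 0.1839]
eef_rot: [180.0, 0.1, -167.4]
contact_force: [-0.3, 0.5, -0.6]
gripper_width: 0.0002
gripper_force: 0.0
```

```bash
python3 - <<'E'
from h import *
c,s=wrist();print(s['time_s'],s['tcp_pos'],s['eef_rot'],s['contact_force'],s['gripper_width'])
t=r.capture('top');np.save('t6.npy',t,allow_pickle=True);save(t,'t6.png');sc=r.capture('scene')
for n,q in (('top',t),('scene',sc)):
  for l in ['latch_post','latch','tray','bay','fuse_jar']:
    for d in r.trace(l,n)[:3]:
        ys,xs=np.nonzero(d['pixels']);print(n,l,round(d['score'],2),d['extent'],xs.mean().round(1),ys.mean().round(1))
  pv=np.array([.587,.1408])
  for th in np.arange(0,2.1,.2):
    a=np.radians(-160.3)+th;p=pv+.08*np.array([np.cos(a),np.sin(a)]);print(n,round(th,1),proj(q,[[*p,.078],[*p,.03]]).round().tolist())
E
```

```text
22.75 [ 0.49582844 -0.01033158  0.18393569] [ 1.79988140e+02  1.48648924e-01 -1.67382732e+02] [-0.26488999  0.49034751 -0.62280536] 0.00015418378297463474
top tray 0.9 [454.2, 159.4, 503.6, 221.4] 473.3 187.7
top tray 0.67 [307.6, 250.2, 369.6, 314.0] 338.6 280.6
top tray 0.45 [231.8, 214.1, 257.6, 229.2] 247.6 219.4
top bay 0.94 [227.2, 211.4, 267.4, 239.8] 250.2 227.5
top 0.0 [[259.0, 207.0], [260.0, 211.0]]
top 0.2 [[264.0, 205.0], [266.0, 208.0]]
top 0.4 [[269.0, 202.0], [270.0, 205.0]]
top 0.6 [[273.0, 197.0], [274.0, 201.0]]
top 0.8 [[276.0, 192.0], [278.0, 196.0]]
top 1.0 [[279.0, 187.0], [280.0, 191.0]]
top 1.2 [[280.0, 181.0], [281.0, 185.0]]
top 1.4 [[279.0, 176.0], [280.0, 180.0]]
top 1.6 [[278.0, 170.0], [279.0, 174.0]]
top 1.8 [[275.0, 165.0], [277.0, 170.0]]
top 2.0 [[272.0, 160.0], [273.0, 165.0]]
scene latch_post 0.47 [366.9, 188.4, 403.1, 215.2] 383.2 204.5
scene latch 0.73 [236.2, 259.2, 261.4, 305.3] 248.1 282.6
scene tray 0.85 [378.1, 172.6, 424.8, 211.0] 397.3 190.4
scene tray 0.76 [143.3, 279.9, 196.2, 333.9] 170.8 306.1
scene tray 0.71 [240.2, 170.9, 305.9, 210.9] 273.8 194.2
scene bay 0.93 [358.0, 157.0, 449.1, 225.8] 409.6 187.9
scene fuse_jar 0.61 [432.5, 183.3, 452.9, 211.4] 440.5 196.5
scene fuse_jar 0.52 [367.6, 184.3, 402.1, 216.4] 381.6 202.7
scene 0.0 [[374.0, 186.0], [373.0, 200.0]]
scene 0.2 [[372.0, 189.0], [371.0, 203.0]]
scene 0.4 [[370.0, 192.0], [369.0, 206.0]]
scene 0.6 [[369.0, 195.0], [368.0, 209.0]]
scene 0.8 [[369.0, 198.0], [368.0, 213.0]]
scene 1.0 [[371.0, 202.0], [370.0, 216.0]]
scene 1.2 [[374.0, 205.0], [373.0, 220.0]]
scene 1.4 [[378.0, 208.0], [377.0, 223.0]]
scene 1.6 [[382.0, 210.0], [381.0, 225.0]]
scene 1.8 [[388.0, 212.0], [387.0, 227.0]]
scene 2.0 [[394.0, 214.0], [393.0, 228.0]]
```

Emit:
{"op": "drive_tool", "data": {"commands": [{"hand": 1, "tx": 0.03, "ty": 0.02, "tz": 0.07, "turn": 0}, {"hand": 1, "tx": 0.08, "ty": 0.06, "tz": 0.12, "turn": 0}, {"hand": 1, "tx": 0.13, "ty": 0.12, "tz": 0.143, "turn": 0}, {"hand": 1, "tx": 0.173, "ty": 0.183, "tz": 0.143, "turn": 0}, {"hand": 1, "tx": 0.173, "ty": 0.183, "tz": 0.143, "turn": 0}, {"hand": 1, "tx": 0.173, "ty": 0.183, "tz": 0.143, "turn": 0}, {"hand": 1, "tx": 0.173, "ty": 0.183, "tz": 0.143, "turn": 0}]}}

```text
time_s: 24.1
tcp_pos: [0.5989, 0.1014, 0.2682]
eef_rot: [-180.0, -0.0, -167.2]
contact_force: [-0.4, -0.2, 0.8]
gripper_width: 0.0006
gripper_force: 0.0
```

```bash
cat > lat.py <<'E'
from prof import *
c,s=wrist();print(s['time_s'],s['tcp_pos'],s['eef_rot'])
for l in ['latch_post','tray']:
  for d in r.trace(l,'wrist')[:2]:
    ys,xs=np.nonzero(d['pixels']);print(l,round(d['score'],2),d['extent'],xs.mean().round(1),ys.mean().round(1))
    if l=='latch_post': 
        np.save('mask.npy',d['pixels']) if d['score']>.5 else 0
g=c['frame'].astype(np.float32).mean(2)
pv=np.array([.587,.1408])
def smp(P):
    uv=proj(c,P).astype(np.float32);return cv2.remap(g,uv[:,:1],uv[:,1:],cv2.INTER_LINEAR)[:,0]
print('piv px',proj(c,[[*pv,.03]]))
res=[]
for th in np.arange(-.1,2.2,.03):
    a=np.radians(-160.3)+th;u=np.array([np.cos(a),np.sin(a)]);p=pv+.08*u
    post=smp([[*p,z] for z in np.arange(.04,.079,.004)]).mean()
    n=np.array([-u[1],u[0]])
    off=-.0  # bar line from pivot
    L=[smp([[*(pv+k*u+m*n),.030] for k in np.arange(.015,.065,.004)]).mean() for m in (-.008,0,.008)]
    res.append((round(th,2),int(post),[int(x) for x in L],proj(c,[[*p,.078]])[0].round().tolist()))
print('dark post:',*sorted(res,key=lambda q:q[1])[:6],sep='\n');print('bar:',*sorted(res,key=lambda q:-(2*q[2][1]-q[2][0]-q[2][2]))[:6],sep='\n')
np.save('wl.npy',c,allow_pickle=True)
E
python3 lat.py
```

```text
24.1 [0.5989083  0.10140914 0.26821118] [-1.79987288e+02 -4.92823547e-02 -1.67235258e+02]
tray 0.72 [356.5, 53.4, 504.7, 149.0] 423.1 100.8
piv px [[352.15394351 157.24873875]]
dark post:
(np.float64(0.17), 74, [167, 127, 121], [336.0, 89.0])
(np.float64(0.14), 82, [167, 132, 121], [338.0, 88.0])
(np.float64(0.08), 83, [142, 147, 121], [343.0, 87.0])
(np.float64(0.11), 84, [159, 138, 121], [340.0, 87.0])
(np.float64(0.05), 89, [125, 159, 122], [345.0, 86.0])
(np.float64(0.2), 100, [164, 125, 121], [333.0, 89.0])
bar:
(np.float64(-0.04), 136, [106, 188, 131], [353.0, 85.0])
(np.float64(-0.01), 145, [114, 188, 126], [350.0, 85.0])
(np.float64(-0.07), 126, [99, 176, 135], [355.0, 85.0])
(np.float64(0.02), 125, [118, 176, 124], [348.0, 86.0])
(np.float64(-0.1), 122, [109, 158, 136], [358.0, 85.0])
(np.float64(0.05), 89, [125, 159, 122], [345.0, 86.0])
```

The bar and the dark post both put the latch at about 0.10–0.12 rad, which is nearly shut. I'll nudge the post the rest of the way from outside with closed fingers.

Emit:
{"op": "drive_tool", "data": {"commands": [{"hand": 1, "tx": -0.06, "ty": -0.035, "tz": 0, "turn": 0}, {"hand": 1, "tx": -0.125, "ty": -0.067, "tz": 0, "turn": 0}, {"hand": 1, "tx": -0.125, "ty": -0.067, "tz": -0.07, "turn": 0}, {"hand": 1, "tx": -0.125, "ty": -0.067, "tz": -0.14, "turn": 0}, {"hand": 1, "tx": -0.125, "ty": -0.067, "tz": -0.21, "turn": 0}, {"hand": 1, "tx": -0.125, "ty": -0.067, "tz": -0.28, "turn": 0}, {"hand": 1, "tx": -0.125, "ty": -0.067, "tz": -0.34, "turn": 0}, {"hand": 1, "tx": -0.125, "ty": -0.067, "tz": -0.36, "turn": 0}, {"hand": 1, "tx": -0.125, "ty": -0.067, "tz": -0.36, "turn": 0}, {"hand": 1, "tx": -0.125, "ty": -0.067, "tz": -0.36, "turn": 0}]}}

```text
time_s: 25.25
tcp_pos: [0.5255, 0.0618, 0.0541]
eef_rot: [180.0, 0.1, -167.2]
contact_force: [0.8, -0.8, 0.0]
gripper_width: 0.0002
gripper_force: 0.0
```

Emit:
{"op": "drive_tool", "data": {"commands": [{"hand": 1, "tx": -0.0018, "ty": 0.0082, "tz": 0, "turn": 0}, {"hand": 1, "tx": -0.0036, "ty": 0.0164, "tz": 0, "turn": 0}, {"hand": 1, "tx": -0.0054, "ty": 0.0245, "tz": 0, "turn": 0}, {"hand": 1, "tx": -0.0072, "ty": 0.0326, "tz": 0, "turn": 0}, {"hand": 1, "tx": -0.0084, "ty": 0.038, "tz": 0, "turn": 0}, {"hand": 1, "tx": -0.0084, "ty": 0.038, "tz": 0, "turn": 0}, {"hand": 1, "tx": -0.0084, "ty": 0.038, "tz": 0, "turn": 0}]}}

```text
time_s: 25.95
tcp_pos: [0.5193, 0.0845, 0.0525]
eef_rot: [180.0, -0.0, -167.2]
contact_force: [-0.3, -0.5, 1.0]
gripper_width: 0.0003
gripper_force: 0.0
```

Emit:
{"op": "drive_tool", "data": {"commands": [{"hand": 1, "tx": -0.0011, "ty": 0.0049, "tz": 0, "turn": 0}, {"hand": 1, "tx": -0.0022, "ty": 0.0098, "tz": 0, "turn": 0}, {"hand": 1, "tx": -0.0029, "ty": 0.013, "tz": 0, "turn": 0}, {"hand": 1, "tx": -0.0029, "ty": 0.013, "tz": 0, "turn": 0}, {"hand": 1, "tx": -0.0029, "ty": 0.013, "tz": 0, "turn": 0}]}}

```text
time_s: 26.45
tcp_pos: [0.5174, 0.0921, 0.0525]
eef_rot: [-180.0, -0.0, -167.2]
contact_force: [-0.5, -1.6, -0.2]
gripper_width: 0.0005
gripper_force: 0.6
```

Emit:
{"op": "drive_tool", "data": {"commands": [{"hand": 1, "tx": -0.0007, "ty": 0.0033, "tz": 0, "turn": 0}, {"hand": 1, "tx": -0.0014, "ty": 0.0065, "tz": 0, "turn": 0}, {"hand": 1, "tx": -0.0014, "ty": 0.0065, "tz": 0, "turn": 0}, {"hand": 1, "tx": -0.0014, "ty": 0.0065, "tz": 0, "turn": 0}]}}

```text
time_s: 26.85
tcp_pos: [0.5169, 0.0932, 0.0526]
eef_rot: [-179.8, -0.1, -167.2]
contact_force: [6.9, -17.9, 0.2]
gripper_width: 0.0007
gripper_force: 10.9
```

Emit:
{"op": "drive_tool", "data": {"commands": [{"hand": 1, "tx": -0.0007, "ty": 0.0033, "tz": 0, "turn": 0}, {"hand": 1, "tx": -0.0011, "ty": 0.005, "tz": 0, "turn": 0}, {"hand": 1, "tx": -0.0011, "ty": 0.005, "tz": 0, "turn": 0}, {"hand": 1, "tx": -0.0011, "ty": 0.005, "tz": 0, "turn": 0}]}}

```text
time_s: 27.25
tcp_pos: [0.5166, 0.0938, 0.0527]
eef_rot: [-179.6, -0.1, -167.2]
contact_force: [13.8, -33.3, -1.1]
gripper_width: 0.0005
gripper_force: 18.5
```

The force rose sharply against the stop, so the latch is shut. Backing off, rising and verifying.

Emit:
{"op": "drive_tool", "data": {"commands": [{"hand": 1, "tx": 0.004, "ty": -0.02, "tz": 0, "turn": 0}, {"hand": 1, "tx": 0.01, "ty": -0.05, "tz": 0, "turn": 0}, {"hand": 1, "tx": 0.01, "ty": -0.05, "tz": 0.06, "turn": 0}, {"hand": 1, "tx": 0.01, "ty": -0.05, "tz": 0.14, "turn": 0}, {"hand": 1, "tx": 0.01, "ty": -0.05, "tz": 0.22, "turn": 0}, {"hand": 1, "tx": 0.05, "ty": -0.04, "tz": 0.3, "turn": 0}, {"hand": 1, "tx": 0.1, "ty": -0.01, "tz": 0.36, "turn": 0}, {"hand": 1, "tx": 0.137, "ty": 0.012, "tz": 0.36, "turn": 0}, {"hand": 1, "tx": 0.137, "ty": 0.012, "tz": 0.36, "turn": 0}, {"hand": 1, "tx": 0.137, "ty": 0.012, "tz": 0.36, "turn": 0}]}}

```text
time_s: 28.25
tcp_pos: [0.5984, 0.1067, 0.2679]
eef_rot: [180.0, -0.0, -167.2]
contact_force: [-0.3, -0.0, -0.6]
gripper_width: 0.0005
gripper_force: 0.0
```

```bash
python3 lat.py; python3 - <<'E'
from prof import *
c=np.load('wl.npy',allow_pickle=True).item()
by=np.radians(102.5);b=np.array([.505,.2157]);g=[]
# seated tray: scan along bay x at y=30..48 z=.040 over panel top (expect -85..-79), and carry bar (x -19..-5,z=.082)
xs=np.arange(-.105,-.06,.002);print('panel',[(round(x*1000),int(prof(c,b,by,0,[x],np.arange(-.02,.03,.005),.040).mean())) for x in xs])
xs=np.arange(-.035,.012,.002);print('bar',[(round(x*1000),int(prof(c,b,by,0,[x],np.arange(-.02,.03,.005),.082).mean())) for x in xs])
E
```

```text
28.25 [0.59843148 0.10672316 0.26794679] [ 1.79976680e+02 -3.32857207e-02 -1.67231684e+02]
latch_post 0.95 [333.4, 81.2, 356.6, 161.4] 345.7 117.4
latch_post 0.67 [353.9, 52.0, 498.6, 148.3] 418.1 100.1
tray 0.74 [354.8, 53.1, 502.4, 147.2] 418.3 100.1
tray 0.24 [430.3, 167.6, 494.6, 227.7] 462.5 196.5
piv px [[347.53386384 156.63206333]]
dark post:
(np.float64(0.05), 79, [164, 126, 134], [340.0, 85.0])
(np.float64(0.08), 82, [160, 124, 137], [337.0, 86.0])
(np.float64(-0.01), 85, [142, 135, 125], [345.0, 85.0])
(np.float64(0.02), 85, [160, 129, 128], [342.0, 85.0])
(np.float64(-0.04), 86, [117, 146, 123], [347.0, 84.0])
(np.float64(0.11), 115, [155, 124, 138], [335.0, 86.0])
bar:
(np.float64(-0.1), 180, [114, 183, 123], [352.0, 84.0])
(np.float64(-0.07), 126, [104, 167, 123], [350.0, 84.0])
(np.float64(-0.04), 86, [117, 146, 123], [347.0, 84.0])
(np.float64(1.49), 122, [134, 140, 139], [274.0, 168.0])
(np.float64(1.4), 124, [135, 139, 137], [274.0, 161.0])
(np.float64(1.43), 124, [135, 139, 137], [274.0, 164.0])
panel [(-105, 120), (-103, 116), (-101, 115), (-99, 115), (-97, 119), (-95, 142), (-93, 174), (-91, 180), (-89, 148), (-87, 101), (-85, 110), (-83, 151), (-81, 164), (-79, 167), (-77, 172), (-75, 172), (-73, 170), (-71, 162), (-69, 129), (-67, 96), (-65, 102), (-63, 129), (-61, 150)]
bar [(-35, 127), (-33, 123), (-31, 120), (-29, 119), (-27, 126), (-25, 138), (-23, 132), (-21, 92), (-19, 81), (-17, 99), (-15, 110), (-13, 111), (-11, 109), (-9, 110), (-7, 118), (-5, 143), (-3, 148), (-1, 126), (1, 114), (3, 113), (5, 115), (7, 133), (9, 154), (11, 157)]
```

```bash
python3 -c "
from plant import r
print(r.close_job())"
```

```text
the job is handed in; nothing more can be done
None
```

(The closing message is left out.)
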